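# Seat the tube block on its strips in the desk vise

## Robot

A 6-joint arm with a two-finger parallel gripper is mounted at the origin on the work surface. World frame = base frame: x ahead of the robot, y to its left, z up, the work surface at z = 0. Lengths are in mm, angles in rad, forces in N, time in s.
With the tool pointing down it reaches from about 350 to 925 mm from the base axis. Payload 6.4 kg.
Tool frame: the origin (TCP) lies midway between the tips of the shut fingers; the grasp point (between the pads) lies 19 mm behind it; z points along the fingers, x is the direction in which the jaws open and shut, and the axes are right-handed (so a half turn about z gives the same grasp; the last joint's range is limited). The gripper opens to 85 mm and grips with 20 to 120 N. Pads are 22 mm wide; open, the fingers measure 114 mm over their backs; the gripper's body (76 mm by 85 mm) begins 54 mm behind the grasp point. The pads swing forward as they close: fully open they stand 13 mm farther back than shut.
Start: joints at [-0.174, 0.245, 1.558, -0, 1.339, -0.174], TCP at [650.011, 0.004, 231.29] pointing down, gripper open.
Joint ranges: [-3.13, 3.13], [-1.02, 2.26], [0.13, 2.54], [-0.95, 4.09], [0.21, 2.88], [-2.74, 2.74]. Speed limits (rad/s): [2.57, 2.57, 3.14, 3.14, 3.14, 3.14].

## Interface

Orientations are given as a unit quaternion [w, x, y, z].
In Python, from workcell import env gives the robot as it stands. The module is installed in compiled form; this text tells all that it offers.
- The arm moves only by the tool servo_tool, never from a script. Its argument "motion" is text: rows parted by semicolons, each of 7 numbers parted by spaces: the shift along the world's x, y, z in m, then the turn, a rotation vector about the world's x, y, z in rad, then the finger opening in m, from 0 to 0.0854. A call has exactly 10 rows; each row is the pose to reach, as a shift and turn from the pose commanded when the call began; what a row does not reach only later rows make up. A row lasts 1/8 s, in which the tool goes at most 62.5 mm and 10.7 degrees, less where a joint would pass 70% of its speed; a pose out of reach is approached as far as the arm can. A call with a gripper value outside its range is refused whole. The fingers move at their own pace and stop on an object; "grip_force" is the grip in N (left out, the last holds). Time passes only in rows, so rows that repeat a pose let the fingers close, or fill a call up. It gives the time, the measured TCP pose, the force and the opening at its end, in the units of the state.
- env.get_obs(): the state, without advancing time (a new reading comes with each control period).
- env.get_image(name): name is "scene" or "side" or "wrist"; returns a dict with "frame" (420x560x3 uint8, red, green, blue), "fx", "fy", "cx", "cy" (pixels), "k1" (the pictures are not rectified: a ray, as slopes to the right and down, at radius r is drawn at 1 + k1 r^2 times it, then the intrinsics apply), "world_from_camera" (4x4, takes a point from camera to world coordinates); the wrist camera has in their place "hand_eye" (4x4, takes a point from camera to tool coordinates, whose origin is the TCP and whose axes are the tool frame's). Camera axes: x right, y up, looking along -z (the intrinsics and any distortion apply to the point x, -y, -z); pixel columns grow to the right and rows downward; lengths in mm; the calibration is good to about 2 mm. A picture is of the moment at which its call begins: read the wrist's pose just before it. There is no depth.
- env.hand_in(): hands the job in, once; it reports no verdict.
Trained networks look in the newest picture that a camera, given by its name, has taken for a name from the list of things; names that differ only in an ending like _2 or _b are one class to them, and where a whole thing is asked for, a point or a joint stands for the part that bears it (a point fixed in the world has none). Each returns a list of dicts, best first, with "confidence" (0 to 1); they miss things now and then, are a little off and sometimes report something else, mostly with a low value. They report only what shows in the picture. A call takes as long as a camera call.
- env.regions_of(target, camera): "region" (420x560 bool, what is visible of it) and "rect" ([left, top, width, height] in pixels, round what is visible of it).
- env.pinpoint(target, camera): "location" ([column, row] in pixels: a listed point, or the origin of a listed thing).
The state is a dict: "t": time; "joint_positions": joint angles; "joint_velocities": joint speeds; "tau": joint torques, N m; "eef_pos": TCP position; "ee_rot": TCP orientation; "force": force on the tool from outside, world axes, zero at the start; "ft_torque": the same for the moment, N m; "width": opening from 0.0 (shut) to 1.0 (fully open).
Only numpy, scipy, OpenCV 4.12 (cv2) and the standard library are available. Lean on these libraries where they do the work, as an engineer would, in place of code of your own. Each camera call takes 0.05 s, during which the arm holds its last target.

## Task

The aluminium tube block is nipped in the small vise but sits high and crooked above the two loose rubber-faced strips under it. With the closed fingertips, tap or press it down by the white rib along its top, firmly but never brutally, until it sits level and tight on both strips; then, with the fingertips, give one end of each strip a light endwise push, first the red-ended one and then the blue-ended one, to feel that neither slides any more. The strips must stay where they lie, the other things on the desk are left alone, and you finish clear of everything.

Things in the scene. Friction and masses are not known exactly. Their poses are not given: they have to be found in the camera images.
- vise: blue desk vise, fixed. Origin: underside centre, below the middle between its jaws. Jaws and strips run along its x axis (pointing roughly away from the robot); y points to the fixed jaw, z up. Bed 100 mm long in x, 40 mm above the origin. Jaws 100 mm long, 62 mm apart, rubber-faced, tops at 80 mm, outer faces y = +-64. Base 130 mm long, 24 high. Screw and bar reach y = -158 mm, below 62 mm.
- block: aluminium block with two rows of four dark tube holes, 110 (x) x 60 (y) x 40 (z) mm plus a rib on top; origin: centre of its underside, axes as the vise's. Gripped by the rubber jaws it moves only up/down and tips about its x axis, with stiff friction, and stays where pushed. Starts 5 to 9 mm high, tipped up to 0.06 rad. Seated, its underside is 54 mm above the vise's origin and it stops dead.
- rib (a point): middle of the crest of the round, slippery white nylon rib (100 mm long, 12 wide, 5 high) along the block's top between the hole rows: the place to press. 2 to 5 N moves the block down until it stops dead. It stays only as tight as it was pressed: a steady 22 to 30 N for half a second, straight down on the rib, clamps both strips. A press off to one side loosens the other strip. Over 40 N is too hard.
- strip_red: loose rubber-faced steel strip with red ends, 150 (x) x 8 (y) x 14 (z) mm, 0.08 kg; origin: centre of its underside, x along its length. On the vise bed under the block, about 22 mm from the middle, along either jaw; ends stick out 12 to 28 mm past the block. Slides at about 1 N while the block is high, holds still against 4 N once it is clamped. Test its end with 2 to 3 N; over 20 N is too hard.
- strip_blue: the same strip with blue ends, along the other jaw.
- tube_rack: white rack with red-capped tubes, 70 x 160 mm, 92 mm high, loose, not to be disturbed; origin at the centre of its underside.
- pen_cup: black pen cup with pens, 76 mm across, cup 90 mm high, pens to 140 mm, loose, not to be disturbed; origin at the centre of its underside.
- jar: small jar with a red lid, 56 mm across, 70 mm high, loose, not to be disturbed; origin at the centre of its underside.

How it is judged (in metres and radians):
On the way, in this order (a step that is already met when the one before it is completed fails the run):
1. the block sits by itself, level and tight on both strips, with nothing pressing on it (contact force between block and strip_red above 2.5 N and contact force between block and strip_blue above 2.5 N and angle between block's own z axis and vertical below 0.025 rad and contact force between each of the arm, the fingers and block below 0.3 N), for 0.2 s.
2. the red-ended strip is pushed with the fingertips and holds still (contact force between the fingers and strip_red above 1.2 N and linear speed of strip_red below 0.004 m/s and contact force between block and strip_red above 1.5 N), for 0.02 s.
3. the blue-ended strip is pushed with the fingertips and holds still (contact force between the fingers and strip_blue above 1.2 N and linear speed of strip_blue below 0.004 m/s and contact force between block and strip_blue above 1.5 N), for 0.02 s.
At the end, for the whole second after the job is handed in: The block rests level (within 0.025 rad) and bears on both strips with more than 2.5 N each, both strips lie within 4 mm of where they started, and the robot touches nothing (contact force between block and strip_red above 2.5 N and contact force between block and strip_blue above 2.5 N and angle between block's own z axis and vertical below 0.025 rad and distance of each of strip_red, strip_blue from where it was at the start of the episode below 0.004 m).
It fails at once if the block is pressed or struck with more than 40 N (contact force between any of the fingers, the arm and block above 40 N).
It fails at once if a strip is pushed with more than 20 N (contact force between the fingers and strip_red above 20 N or contact force between the fingers and strip_blue above 20 N).
It fails at once if a bystander is moved more than 15 mm (distance of any of tube_rack, pen_cup, jar from where it was at the start of the episode above 0.015 m).
It also fails if it takes over 69 s, if anything falls off the work surface, if the arm or the gripper's body presses on something with over 40 N, if the wrist force passes 120 N, or if a joint passes its speed limit or range.

## Working session

There is one attempt and no reset: what is moved stays moved. The work goes in short steps, Python scripts to look and compute and a tool call to move; the robot and the scene stay as the last step left them, time stands still between calls to the robot, and variables do not carry over. Pictures are saved under pics/ and viewed, and the job is handed in when it is done.

Besides the shell and the picture viewer there is one more tool, called after "Call:" by a JSON object that holds its "api" and its "payload", one argument or row to a line. servo_tool: Moves the arm, as the interface text tells. Its arguments: {"type":"object","properties":{"motion":{"type":"string"},"grip_force":{"type":"number"}},"required":["motion"]}

```bash
mkdir -p pics; cat > h.py <<'E'
import numpy as np, cv2
from workcell import env
def save(n,f,im=None):
    cv2.imwrite(f'pics/{f}.png',cv2.cvtColor(n if im is None else im,cv2.COLOR_RGB2BGR))
E
python3 - <<'E'
from h import *
o=env.get_obs(); print(o)
for c in ['scene','side','wrist']:
    d=env.get_image(c); save(d['frame'],c+'0')
    print(c,{k:(np.round(v,3).tolist() if k!='frame' else 0) for k,v in d.items()})
    np.save(f'{c}0.npy',d,allow_pickle=True)
    for t in ['vise','block','rib','strip_red','strip_blue','tube_rack','pen_cup','jar']:
        for r in env.pinpoint(t,c)[:2]: print(' ',t,np.round(r['location'],1),round(r['confidence'],2))
E
```

```text
{'t': 0.0, 'joint_positions': array([-1.74114920e-01,  2.45834111e-01,  1.55903034e+00, -6.59524907e-06,
        1.33869551e+00, -1.74084714e-01]), 'joint_velocities': array([-3.51246905e-05,  1.97936513e-04, -1.17716843e-03, -2.05789744e-03,
        8.86666100e-05,  5.04308792e-05]), 'tau': array([ 6.17919522e-04, -4.29512215e+01, -3.26122355e+01, -1.30276699e-04,
        5.42047856e-03, -1.36905024e-05]), 'eef_pos': array([6.49435415e+02, 9.38641943e-02, 2.30158728e+02]), 'ee_rot': array([-1.67230087e-04,  9.99999516e-01, -1.43415789e-05, -9.69339088e-04]), 'force': array([-0.49367331, -0.36305931, -1.01063829]), 'ft_torque': array([ 0.01444223,  0.04888764, -0.0135052 ]), 'width': 0.9999087278269323}
scene {'frame': 0, 'fx': 381.807, 'fy': 381.807, 'cx': 282.616, 'cy': 211.244, 'k1': -0.088, 'world_from_camera': [[-0.221, -0.581, 0.783, 1233.85], [0.975, -0.136, 0.174, 167.858], [0.005, 0.803, 0.597, 647.693], [0.0, 0.0, 0.0, 1.0]]}
  vise [296.7 257.6] 0.9
  block [299.1 240.8] 0.72
  block [136.8 234. ] 0.63
  rib [299.8 225.3] 0.81
  strip_red [290.3 241.7] 0.51
  strip_blue [310.9 252.4] 0.52
  tube_rack [424.3 258.1] 0.91
  pen_cup [141.9 209.2] 0.64
  jar [136.4 233.1] 0.56
side {'frame': 0, 'fx': 438.462, 'fy': 438.462, 'cx': 277.354, 'cy': 210.622, 'k1': 0.031, 'world_from_camera': [[0.654, 0.514, -0.555, -61.512], [-0.756, 0.429, -0.494, -553.925], [-0.016, 0.743, 0.669, 794.763], [0.0, 0.0, 0.0, 1.0]]}
  block [261.4 198.1] 0.91
  rib [261.  182.9] 0.76
  tube_rack [173.4 176.8] 0.85
  pen_cup [401.1 345. ] 0.6
  jar [408.2 289.9] 0.7
wrist {'frame': 0, 'fx': 293.466, 'fy': 293.466, 'cx': 279.957, 'cy': 213.202, 'k1': 0.012, 'hand_eye': [[1.0, -0.001, 0.0, -0.737], [-0.001, -0.958, -0.288, -73.794], [0.001, 0.288, -0.958, -142.917], [0.0, 0.0, 0.0, 1.0]]}
  vise [207.8 140.2] 0.6
  block [197.7 139.8] 0.95
  rib [184.8 146.2] 0.88
```

View pics/scene0.png

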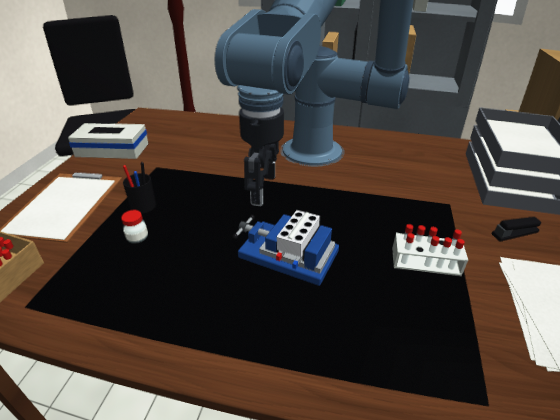

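View pics/side0.png

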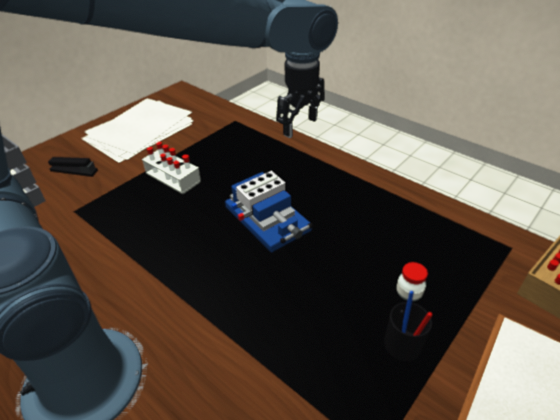

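View pics/wrist0.png

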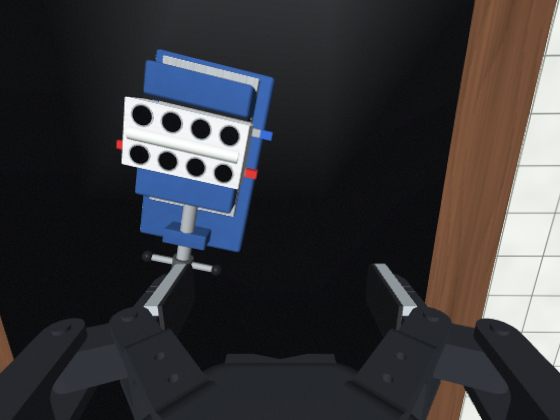

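The wrist view shows the vise at about (205,150), with its +x axis pointing right and slightly down. The red strip is on the screw (near) side, with ends at about (120,145) and (250,174). The blue strip is on the far side, with an end at about (265,135). I'll enlarge the image to read the corners.

```bash
python3 - <<'E'
from h import *
for c,(x0,y0,x1,y1) in {'wrist':(105,40,285,280),'scene':(225,190,355,290),'side':(210,160,325,255)}.items():
    d=np.load(f'{c}0.npy',allow_pickle=True).item()
    s=min(800/(x1-x0),600/(y1-y0)); s=int(s*2)/2
    im=cv2.resize(d['frame'][y0:y1,x0:x1],None,fx=s,fy=s,interpolation=cv2.INTER_CUBIC)
    for x in range(x0,x1,20): cv2.putText(im,str(x),(int((x-x0)*s),10),0,.35,(255,255,0));cv2.line(im,(int((x-x0)*s),0),(int((x-x0)*s),4),(255,255,0))
    for y in range(y0,y1,20): cv2.putText(im,str(y),(6,int((y-y0)*s)+4),0,.35,(255,255,0));cv2.line(im,(0,int((y-y0)*s)),(5,int((y-y0)*s)),(255,255,0))
    save(im,c+'0z'); print(c,s,im.shape)
E
```

```text
wrist 2.5 (600, 450, 3)
scene 6.0 (600, 780, 3)
side 6.0 (570, 690, 3)
```

View pics/wrist0z.png

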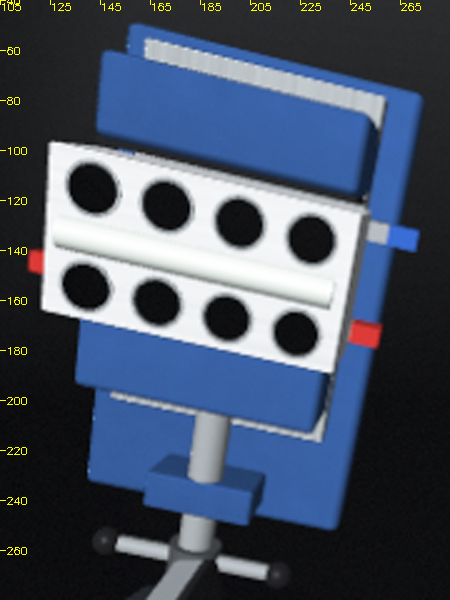

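View pics/scene0z.png

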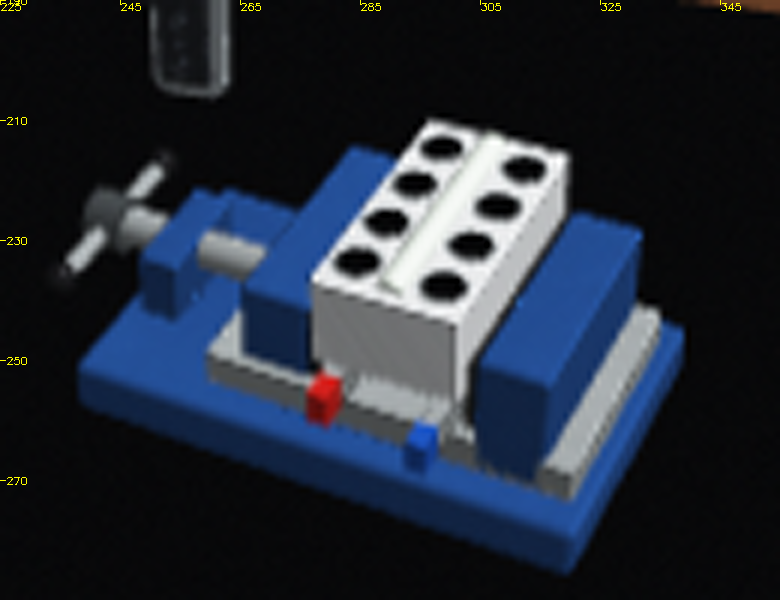

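View pics/side0z.png

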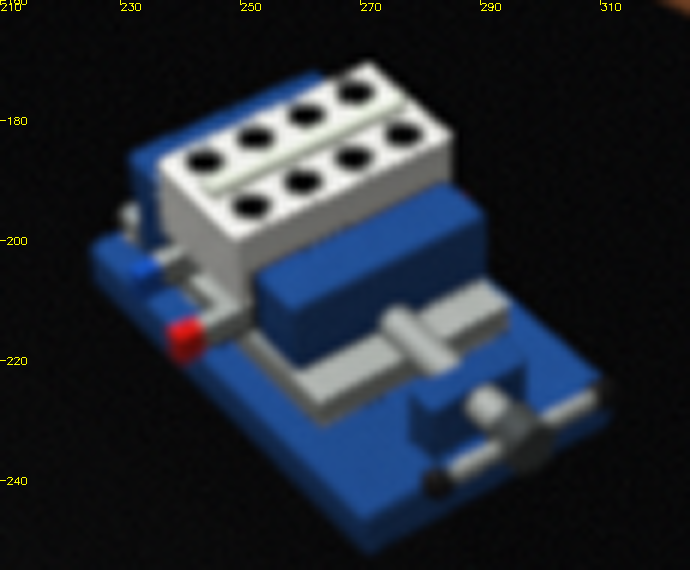

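```bash
cat > fit.py <<'E'
from h import *
from scipy.optimize import least_squares
from scipy.spatial.transform import Rotation as R
def quat(q): return R.from_quat([q[1],q[2],q[3],q[0]]).as_matrix()
def cams():
    C={}
    for c in ['scene','side','wrist']:
        d=np.load(f'{c}0.npy',allow_pickle=True).item()
        if c=='wrist':
            T=np.eye(4);T[:3,:3]=quat([-1.67230087e-04,9.99999516e-01,-1.43415789e-05,-9.69339088e-04]);T[:3,3]=[649.7,.05,230.7]
            d['world_from_camera']=T@d['hand_eye']
        C[c]=d
    return C
def proj(d,P,dc=0):
    T=d['world_from_camera']; p=(np.atleast_2d(P)-T[:3,3]-dc)@T[:3,:3]
    a=p[:,0]/-p[:,2]; b=-p[:,1]/-p[:,2]; k=1+d['k1']*(a*a+b*b)
    return np.c_[d['fx']*a*k+d['cx'],d['fy']*b*k+d['cy']]
V={'wrist':{(-50,64,80):(103,52),(50,64,80):(375,112),(-50,31,80):(97,133),(50,31,80):(360,193)},
 'scene':{(50,31,80):(475,362),(50,64,80):(555,385),(-50,64,80):(642,235),(50,-64,80):(245,290),(-50,-64,80):(358,147)},
 'side':{(-50,-31,80):(255,270),(-50,-64,80):(300,310),(50,-64,80):(485,215),(50,-31,80):(445,185)}}
B={'wrist':{(-55,30,40):(52,142),(55,30,40):(370,207),(-55,-30,40):(43,308),(55,-30,40):(333,372),(-50,0,45):(55,235),(50,0,45):(333,293)},
 'scene':{(55,-30,40):(313,280),(55,30,40):(460,325),(-55,30,40):(570,155),(-55,-30,40):(430,120),(50,0,45):(390,287),(-50,0,45):(490,135)},
 'side':{(-55,-30,40):(238,240),(-55,30,40):(160,162),(55,30,40):(370,63),(55,-30,40):(450,132),(-50,0,45):(207,190),(50,0,45):(405,102)}}
Z={'wrist':(105,40,2.5),'scene':(225,190,6),'side':(210,160,6)}
def px(c,z): return np.array([Z[c][0]+z[0]/Z[c][2]-.5,Z[c][1]+z[1]/Z[c][2]-.5])
def vpt(p,P): 
    c,s=np.cos(p[2]),np.sin(p[2]); P=np.atleast_2d(P).astype(float)
    return np.c_[p[0]+c*P[:,0]-s*P[:,1],p[1]+s*P[:,0]+c*P[:,1],P[:,2]]
def bpt(p,P):
    P=np.atleast_2d(P).astype(float); Q=P@R.from_euler('x',p[4]).as_matrix().T+[p[5],p[6],54+p[3]]
    return vpt(p,Q)
if __name__=='__main__':
    C=cams()
    def res(p,full=False):
        r=[];names=[]
        for i,c in enumerate(Z):
            dc=p[7+3*i:10+3*i]
            for D,f in((V,vpt),(B,bpt)):
                for k,z in D[c].items():
                    e=proj(C[c],f(p,k),dc)[0]-px(c,z); r+=list(e); names.append((c,k,e.round(1)))
        if full: return names
        return np.r_[r,p[5:7]/1.0,p[7:]/1.5]
    s=least_squares(res,np.r_[560,150,-.2,7,0,0,0,np.zeros(9)],loss='soft_l1')
    print(np.round(s.x[:7],3),s.cost); print(np.round(s.x[7:],1))
    for n in res(s.x,True): print(*n)
    print('rib',bpt(s.x,(0,0,45)).round(1))
    J=s.jac; print('sd',np.sqrt(np.diag(np.linalg.inv(J.T@J)))[:7].round(3))
    np.save('fit.npy',s.x)
    # overlay strips nominal
E
python3 fit.py
```

```text
[ 5.62583e+02  5.79490e+01 -2.12000e-01  6.93000e+00  3.20000e-02
 -2.88000e-01 -4.22000e-01] 17.697523817156657
[-0.1 -0.5  1.3  0.4  0.1 -0.2 -0.3  0.4  0.2]
wrist (-50, 64, 80) [-0.1 -2.8]
wrist (50, 64, 80) [ 0.2 -0.9]
wrist (-50, 31, 80) [-0.4  3.3]
wrist (50, 31, 80) [-0.2  3.3]
wrist (-55, 30, 40) [-0.3 -0.8]
wrist (55, 30, 40) [-2.2  1.7]
wrist (-55, -30, 40) [0.5 0.8]
wrist (55, -30, 40) [ 1.3 -0. ]
wrist (-50, 0, 45) [-0.1 -1.2]
wrist (50, 0, 45) [0.6 0.1]
scene (50, 31, 80) [-0.5  0.2]
scene (50, 64, 80) [0.2 0.7]
scene (-50, 64, 80) [ 0.8 -0.6]
scene (50, -64, 80) [-0.8  0.1]
scene (-50, -64, 80) [-1.1  0.1]
scene (55, -30, 40) [-0.2  0.3]
scene (55, 30, 40) [ 0.4 -0.2]
scene (-55, 30, 40) [-0.   0.2]
scene (-55, -30, 40) [-0.   0.2]
scene (50, 0, 45) [ 0.2 -0.5]
scene (-50, 0, 45) [0.8 0. ]
side (-50, -31, 80) [-0.6  0.1]
side (-50, -64, 80) [-0.4  0.5]
side (50, -64, 80) [1. 0.]
side (50, -31, 80) [-0.3 -1.5]
side (-55, -30, 40) [ 0.2 -0. ]
side (-55, 30, 40) [-0.3  0.2]
side (55, 30, 40) [-0.1  0.5]
side (55, -30, 40) [0.5 0.7]
side (-50, 0, 45) [ 0.1 -0.5]
side (50, 0, 45) [-0.6 -1. ]
rib [[561.9  56.2 105.9]]
sd [1.207 1.221 0.006 1.192 0.023 0.638 0.905]
```

Call:
{"api": "servo_tool", "payload": {
  "motion": "-0.022 0.014 -0.010 0 0 -0.053 0; -0.044 0.028 -0.025 0 0 -0.106 0; -0.066 0.042 -0.045 0 0 -0.159 0; -0.088 0.0565 -0.065 0 0 -0.212 0; -0.088 0.0565 -0.085 0 0 -0.212 0; -0.088 0.0565 -0.095 0 0 -0.212 0; -0.088 0.0565 -0.095 0 0 -0.212 0; -0.088 0.0565 -0.095 0 0 -0.212 0; -0.088 0.0565 -0.095 0 0 -0.212 0; -0.088 0.0565 -0.095 0 0 -0.212 0",
  "grip_force": 40
}}

```text
t: 2.6
eef_pos: [562.4, 56.4, 136.8]
ee_rot: [-0.0, 0.994, -0.106, 0.0]
force: [-0.2, -0.6, -0.0]
width: -0.004
```

```bash
cat > look.py <<'E'
from h import *; import sys
n=sys.argv[1]; o=env.get_obs()
print(o['t'],o['eef_pos'].round(2),o['ee_rot'].round(4),'F',o['force'].round(2),'M',o['ft_torque'].round(2),'w',round(o['width'],3))
W={'wrist':None,'scene':(225,170,365,275),'side':(210,130,330,255)}
for c in sys.argv[2:]:
    d=env.get_image(c); d['obs']=o; np.save(f'{c}_{n}.npy',d,allow_pickle=True)
    if W[c] is None: im=d['frame']
    else:
        x0,y0,x1,y1=W[c]; im=cv2.resize(d['frame'][y0:y1,x0:x1],None,fx=4.7,fy=4.7,interpolation=cv2.INTER_CUBIC)
    save(im,f'{c}_{n}')
E
python3 look.py a scene side wrist
```

```text
2.6 [562.43  56.39 136.83] [-0.000e+00  9.944e-01 -1.059e-01  5.000e-04] F [-0.17 -0.55 -0.01] M [ 0.   -0.04  0.02] w -0.004
```

View pics/scene_a.png

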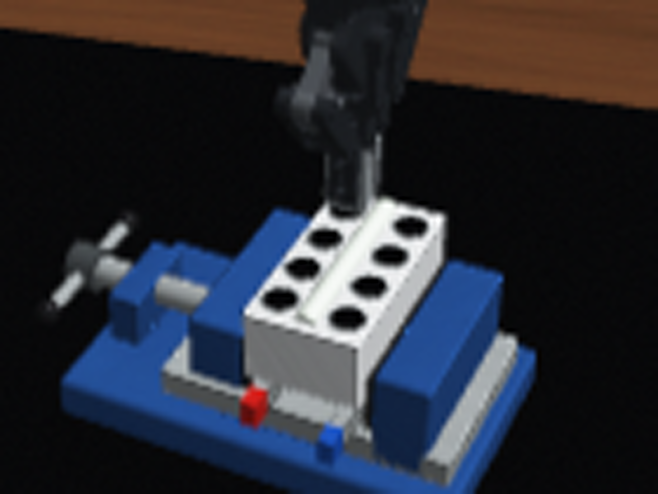

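View pics/side_a.png

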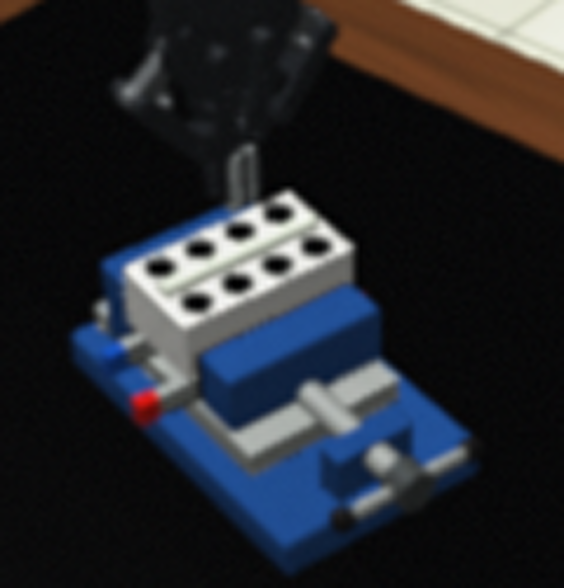

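View pics/wrist_a.png

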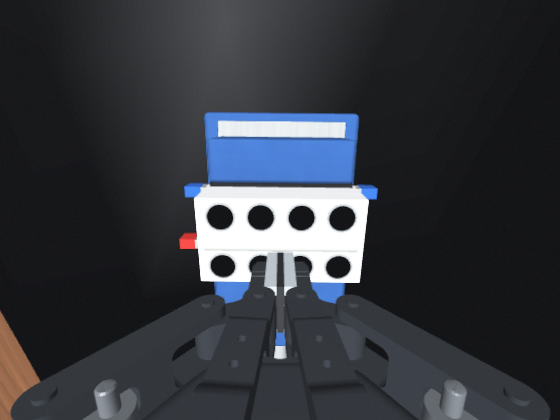

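```bash
python3 - <<'E'
from fit import *
d=np.load('wrist_a.npy',allow_pickle=True).item()
T=np.eye(4);T[:3,:3]=quat(d['obs']['ee_rot']);T[:3,3]=[562,56.5,136.5];d['world_from_camera']=T@d['hand_eye']
p=np.load('fit.npy')
print('tcp',proj(d,T[:3,3]))
for k in [(-50,0,45),(50,0,45),(-55,30,40),(55,30,40),(-55,-30,40),(55,-30,40)]: print(k,proj(d,bpt(p,k)).round(1))
for k in [(-50,64,80),(50,64,80)]: print(k,proj(d,vpt(p,k)).round(1))
for s,y in (('red',-22),('blue',22)):
  for x in(-83,-67,67,83): print(s,x,proj(d,vpt(p,(x,y,54))).round(1))
im=cv2.resize(d['frame'][100:300,165:395],None,fx=3.4,fy=3.4,interpolation=cv2.INTER_CUBIC); 
for x in range(165,395,20): cv2.putText(im,str(x),(int((x-165)*3.4),10),0,.35,(255,255,0));cv2.line(im,(int((x-165)*3.4),0),(int((x-165)*3.4),4),(255,255,0))
for y in range(100,300,20): cv2.putText(im,str(y),(6,int((y-100)*3.4)+4),0,.35,(255,255,0));cv2.line(im,(0,int((y-100)*3.4)),(5,int((y-100)*3.4)),(255,255,0))
save(im,'wa_z')
E
```

```text
tcp [[281.50092212 267.64875759]]
(-50, 0, 45) [[202.9 245.7]]
(50, 0, 45) [[359.6 245.9]]
(-55, 30, 40) [[192.8 198.3]]
(55, 30, 40) [[369.8 198.5]]
(-55, -30, 40) [[200.9 282.5]]
(55, -30, 40) [[361.2 282.7]]
(-50, 64, 80) [[205.7 137.5]]
(50, 64, 80) [[357.8 137.7]]
red -83 [[180.8 243.5]]
red -67 [[200.2 243.5]]
red 67 [[362.2 243.7]]
red 83 [[381.6 243.7]]
blue -83 [[175.4 191.4]]
blue -67 [[195.9 191.4]]
blue 67 [[366.8 191.6]]
blue 83 [[387.3 191.6]]
```

View pics/wa_z.png

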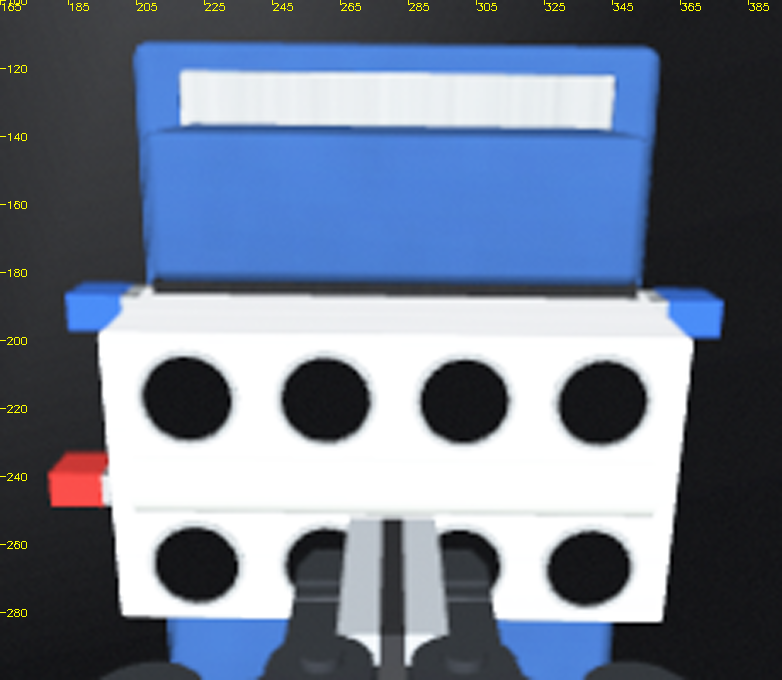

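The fit matches this view: block edges at rows 198 and 282, jaw edge at row 137. Red spans x≈-84 to +66 in the vise frame, and blue spans about ±75. I'll lower gently onto the rib now.

Call:
{"api": "servo_tool", "payload": {
  "motion": "0 0 -0.010 0 0 0 0; 0 0 -0.020 0 0 0 0; 0 0 -0.026 0 0 0 0; 0 0 -0.028 0 0 0 0; 0 0 -0.030 0 0 0 0; 0 0 -0.031 0 0 0 0; 0 0 -0.032 0 0 0 0; 0 0 -0.033 0 0 0 0; 0 0 -0.034 0 0 0 0; 0 0 -0.034 0 0 0 0"
}}

```text
t: 4.0
eef_pos: [562.2, 56.5, 102.5]
ee_rot: [-0.0, 0.994, -0.106, 0.0]
force: [0.9, -0.4, 1.4]
width: 0.001
```

Call:
{"api": "servo_tool", "payload": {
  "motion": "0 0 -0.0004 0 0 0 0; 0 0 -0.0008 0 0 0 0; 0 0 -0.0012 0 0 0 0; 0 0 -0.0016 0 0 0 0; 0 0 -0.002 0 0 0 0; 0 0 -0.0024 0 0 0 0; 0 0 -0.0026 0 0 0 0; 0 0 -0.0028 0 0 0 0; 0 0 -0.003 0 0 0 0; 0 0 -0.003 0 0 0 0"
}}

```text
t: 5.25
eef_pos: [562.2, 56.6, 99.7]
ee_rot: [-0.0, 0.994, -0.106, 0.0]
force: [0.3, 1.0, 4.8]
width: 0.001
```

Call:
{"api": "servo_tool", "payload": {
  "motion": "0 0 -0.0001 0 0 0 0; 0 0 -0.0002 0 0 0 0; 0 0 -0.0003 0 0 0 0; 0 0 -0.0004 0 0 0 0; 0 0 -0.0005 0 0 0 0; 0 0 -0.0006 0 0 0 0; 0 0 -0.0007 0 0 0 0; 0 0 -0.0008 0 0 0 0; 0 0 -0.0008 0 0 0 0; 0 0 -0.0008 0 0 0 0"
}}

```text
t: 6.5
eef_pos: [562.3, 57.1, 99.3]
ee_rot: [-0.001, 0.994, -0.106, 0.0]
force: [-0.8, 2.8, 7.1]
width: 0.006
```

```bash
python3 look.py b scene side wrist; python3 - <<'E'
from h import *
d=np.load('wrist_b.npy',allow_pickle=True).item()['frame']
save(cv2.resize(d[170:340,150:410],None,fx=3,fy=3,interpolation=cv2.INTER_CUBIC),'wb_z')
E
```

```text
6.5 [562.31  57.07  99.29] [-5.000e-04  9.944e-01 -1.058e-01  2.000e-04] F [-0.81  2.75  7.1 ] M [0.39 0.17 0.03] w 0.006
```

View pics/scene_b.png

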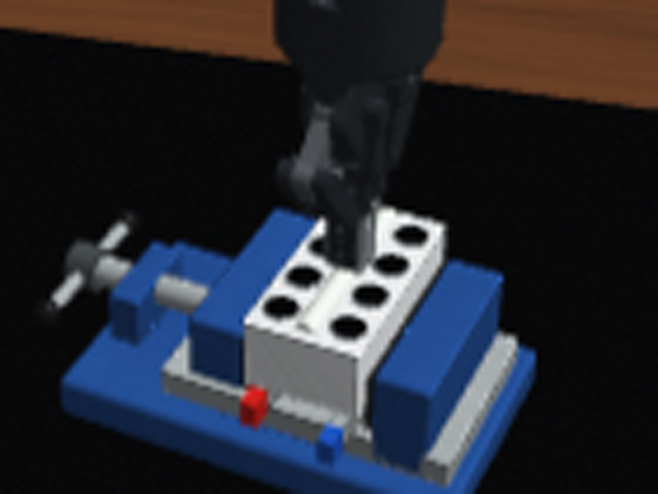

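View pics/wb_z.png

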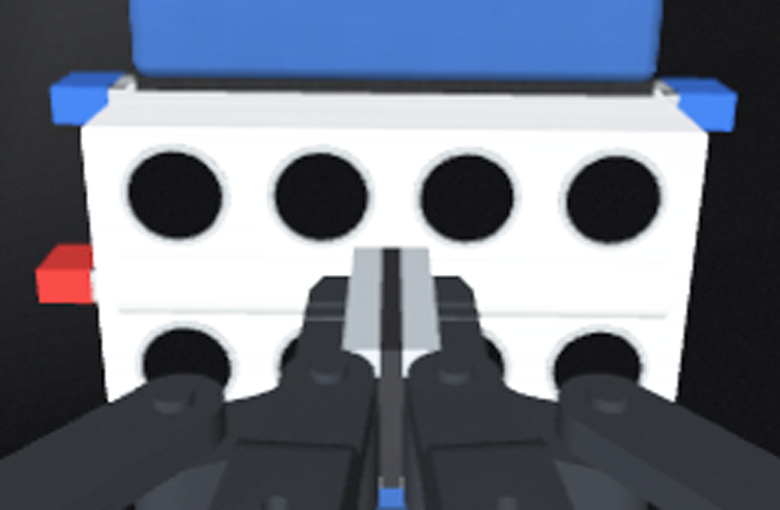

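View pics/side_b.png

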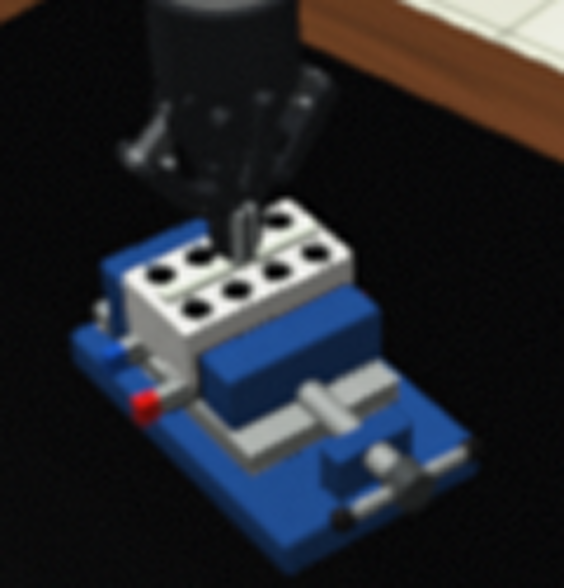

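Call:
{"api": "servo_tool", "payload": {
  "motion": "0 0.0003 0 0 0 0 0; 0 0.0006 0 0 0 0 0; 0 0.0009 0 0 0 0 0; 0 0.0012 0 0 0 0 0; 0 0.0012 -0.0002 0 0 0 0; 0 0.0012 -0.0004 0 0 0 0; 0 0.0012 -0.0006 0 0 0 0; 0 0.0012 -0.0006 0 0 0 0; 0 0.0012 -0.0006 0 0 0 0; 0 0.0012 -0.0006 0 0 0 0"
}}

```text
t: 7.9
eef_pos: [562.5, 57.9, 98.8]
ee_rot: [-0.0, 0.994, -0.106, 0.0]
force: [-0.9, 1.3, 7.8]
width: 0.0
```

```bash
python3 look.py c scene side; cat > holes.py <<'E'
from fit import *
import sys
# dark blob centroids inside block region
def holes(d,p,c,T=None,dc=0):
    if c=='wrist': d=dict(d); d['world_from_camera']=T@d['hand_eye']
    q=proj(d,bpt(p,[(-55,-30,40),(55,-30,40),(55,30,40),(-55,30,40)]),dc)
    m=np.zeros(d['frame'].shape[:2],np.uint8); cv2.fillConvexPoly(m,np.int32(np.round(q)),255)
    S=6; g=cv2.resize(cv2.cvtColor(d['frame'],cv2.COLOR_RGB2GRAY),None,fx=S,fy=S,interpolation=cv2.INTER_CUBIC)
    M=cv2.resize(m,None,fx=S,fy=S,interpolation=cv2.INTER_NEAREST)
    b=((g<110)&(M>0)).astype(np.uint8)
    n,l,st,ce=cv2.connectedComponentsWithStats(b)
    return [(ce[i]+.5)/S-.5 for i in range(1,n) if st[i,4]>8*S*S],[st[i,4]/S/S for i in range(1,n) if st[i,4]>8*S*S]
if __name__=='__main__':
    p=np.load('fit.npy');C=cams()
    for n in ['0','_a','_b','_c']:
      for c in ['scene','side']:
        d=np.load(f'{c}{n}.npy',allow_pickle=True).item(); h,a=holes(d,p,c)
        print(n,c,[tuple(np.round(x,1)) for x in h],np.round(a))
E
python3 holes.py
```

```text
7.9 [562.51  57.94  98.84] [-2.000e-04  9.944e-01 -1.058e-01  5.000e-04] F [-0.92  1.33  7.79] M [ 0.24  0.16 -0.01] w 0.0
0 scene [(np.float64(298.2), np.float64(214.2)), (np.float64(311.9), np.float64(217.8)), (np.float64(293.7), np.float64(220.3)), (np.float64(307.6), np.float64(224.0)), (np.float64(289.0), np.float64(226.7)), (np.float64(303.1), np.float64(230.5)), (np.float64(284.1), np.float64(233.2)), (np.float64(298.5), np.float64(237.3))] [21. 24. 23. 25. 26. 26. 28. 29.]
0 side [(np.float64(268.2), np.float64(173.9)), (np.float64(260.5), np.float64(178.7)), (np.float64(276.6), np.float64(181.9)), (np.float64(252.1), np.float64(182.5)), (np.float64(268.4), np.float64(185.9)), (np.float64(243.6), np.float64(186.5)), (np.float64(259.9), np.float64(189.8)), (np.float64(251.4), np.float64(193.9))] [25. 16. 18. 16. 17. 17. 18. 18.]
_a scene [(np.float64(298.2), np.float64(213.0)), (np.float64(311.9), np.float64(217.8)), (np.float64(293.7), np.float64(220.3)), (np.float64(307.6), np.float64(224.0)), (np.float64(289.0), np.float64(226.7)), (np.float64(303.1), np.float64(230.5)), (n
[... 900 characters left out ...]
3.6), np.float64(187.9)), (np.float64(259.9), np.float64(191.3)), (np.float64(251.2), np.float64(195.2))] [200.  16.  17.  17.  17.  18.]
_c scene [(np.float64(299.0), np.float64(219.9)), (np.float64(312.3), np.float64(220.0)), (np.float64(289.5), np.float64(228.5)), (np.float64(303.6), np.float64(232.8)), (np.float64(284.6), np.float64(235.1)), (np.float64(299.0), np.float64(239.6))] [258.  23.  26.  28.  28.  29.]
_c side [(np.float64(262.0), np.float64(178.9)), (np.float64(276.4), np.float64(183.2)), (np.float64(268.2), np.float64(187.1)), (np.float64(243.4), np.float64(187.9)), (np.float64(259.7), np.float64(191.0)), (np.float64(251.1), np.float64(195.2))] [202.  16.  17.  17.  18.  18.]
```

```bash
cat > tilt.py <<'E'
from holes import *
from scipy.optimize import linear_sum_assignment
p0=np.load('fit.npy')
def grid(a,b): return np.array([(x*a,y*b,40) for x in(-1.5,-.5,.5,1.5) for y in(-1,1)])
def data(n,p):
    D={}
    for c in ['scene','side']:
        d=np.load(f'{c}{n}.npy',allow_pickle=True).item(); h,a=holes(d,p,c); D[c]=(d,[x for x,s in zip(h,a) if s<30])
    return D
def res(D,p,g,dcs):
    r=[]
    for c,(d,h) in D.items():
        q=proj(d,bpt(p,g),dcs[c]); h=np.array(h); M=np.linalg.norm(q[:,None]-h[None],axis=2); i,j=linear_sum_assignment(M)
        r+=list(((q[i]-h[j])*np.exp(-(M[i,j][:,None]>3)*9.)).ravel())
    return np.array(r)
def pp(v): p=p0.copy(); p[3:5]=v[:2]; return p
DC={'wrist':p0[7:10],'scene':p0[10:13],'side':p0[13:16]}
D0=data('0',p0)
# calibrate: grid spacing + per-camera offsets + pose
def r0(v): 
    p=pp(v); return np.r_[res(D0,p,grid(v[2],v[3]),{'scene':v[4:7],'side':v[7:10]}),(v[4:]-np.r_[DC['scene'],DC['side']])/1.0,(v[:2]-[6.9,.032])/[3,.05]]
s=least_squares(r0,np.r_[6.9,.03,27,13,DC['scene'],DC['side']]); v=s.x; g=grid(v[2],v[3]); print('start',v.round(3),np.abs(s.fun[:-8]).max())
np.save('tiltcal.npy',v)
dcs={'scene':v[4:7],'side':v[7:10]}
for n in sys.argv[1:]:
    D=data(n,pp([2,0])) 
    s=least_squares(lambda u:res(D,pp(u),g,dcs),[2,0.0]); J=s.jac
    print(n,'dz,tip',s.x.round(4),'sd',(np.sqrt(np.diag(np.linalg.inv(J.T@J)))*.15).round(3),np.abs(s.fun).max().round(2),len(s.fun))
E
python3 tilt.py 0 _b _c
```

```text
Traceback (most recent call last):
  File "tilt.py", line 22, in <module>
    s=least_squares(r0,np.r_[6.9,.03,27,13,DC['scene'],DC['side']]); v=s.x; g=grid(v[2],v[3]); print('start',v.round(3),np.abs(s.fun[:-8]).max())
  File "tilt.py", line 21, in r0
    p=pp(v); return np.r_[res(D0,p,grid(v[2],v[3]),{'scene':v[4:7],'side':v[7:10]}),(v[4:]-np.r_[DC['scene'],DC['side']])/1.0,(v[:2]-[6.9,.032])/[3,.05]]
                          ~~~^^^^^^^^^^^^^^^^^^^^^^^^^^^^^^^^^^^^^^^^^^^^^^^^^^^^^^
  File "tilt.py", line 14, in res
    r+=list(((q[i]-h[j])*np.exp(-(M[i,j][:,None]>3)*9.)).ravel())
                                ^^^^^^^^^^^^^^^^^^^
TypeError: The numpy boolean negative, the `-` operator, is not supported, use the `~` operator or the logical_not function instead.
```

```bash
sed -i 's/np.exp(-(M\[i,j\]\[:,None\]>3)\*9.)/np.where(M[i,j][:,None]>4,1e-3,1.0)/' tilt.py; python3 tilt.py 0 _b _c
```

```text
start [ 7.8790e+00  3.5000e-02  2.6096e+01  1.7572e+01  3.4300e-01  4.7200e-01
 -1.9600e-01  6.0000e-03 -7.1000e-02  4.1000e-02] 0.8847239388335879
0 dz,tip [7.7556 0.0368] sd [0.116 0.002] 0.33 32
_b dz,tip [2.7303 0.0232] sd [0.148 0.003] 0.34 20
_c dz,tip [2.2991 0.0042] sd [0.148 0.003] 0.35 20
```

Call:
{"api": "servo_tool", "payload": {
  "motion": "0 0.0002 -0.0002 0 0 0 0; 0 0.0004 -0.0004 0 0 0 0; 0 0.0004 -0.0006 0 0 0 0; 0 0.0004 -0.0008 0 0 0 0; 0 0.0004 -0.001 0 0 0 0; 0 0.0004 -0.0012 0 0 0 0; 0 0.0004 -0.0012 0 0 0 0; 0 0.0004 -0.0012 0 0 0 0; 0 0.0004 -0.0012 0 0 0 0; 0 0.0004 -0.0012 0 0 0 0"
}}

```text
t: 9.25
eef_pos: [562.6, 58.0, 98.7]
ee_rot: [0.0, 0.994, -0.106, 0.0]
force: [-5.4, 0.1, 14.9]
width: -0.0
```

Call:
{"api": "servo_tool", "payload": {
  "motion": "-0.0004 0 0 0 0 0 0; -0.0008 0 -0.0003 0 0 0 0; -0.0010 0 -0.0006 0 0 0 0; -0.0011 0 -0.0009 0 0 0 0; -0.0012 0 -0.0012 0 0 0 0; -0.0012 0 -0.0015 0 0 0 0; -0.0012 0 -0.0015 0 0 0 0; -0.0012 0 -0.0015 0 0 0 0; -0.0012 0 -0.0015 0 0 0 0; -0.0012 0 -0.0015 0 0 0 0"
}}

```text
t: 10.5
eef_pos: [562.6, 58.0, 98.6]
ee_rot: [0.0, 0.994, -0.106, 0.002]
force: [-5.4, 0.2, 19.6]
width: 0.003
```

Call:
{"api": "servo_tool", "payload": {
  "motion": "-0.0004 0 -0.0002 0 0 0 0; -0.0008 0 -0.0004 0 0 0 0; -0.0012 0 -0.0007 0 0 0 0; -0.0015 0 -0.001 0 0 0 0; -0.0015 0 -0.0012 0 0 0 0; -0.0015 0 -0.0012 0 0 0 0; -0.0015 0 -0.0012 0 0 0 0; -0.0015 0 -0.0012 0 0 0 0; -0.0015 0 -0.0012 0 0 0 0; -0.0015 0 -0.0012 0 0 0 0"
}}

```text
t: 11.75
eef_pos: [562.5, 57.9, 98.6]
ee_rot: [-0.0, 0.994, -0.106, 0.003]
force: [-2.2, 1.0, 21.3]
width: 0.003
```

Call:
{"api": "servo_tool", "payload": {
  "motion": "-0.0001 0.0001 -0.0002 0 0 0 0; -0.0002 0.0002 -0.0004 0 0 0 0; -0.0003 0.0002 -0.0006 0 0 0 0; -0.0004 0.0002 -0.0008 0 0 0 0; -0.0004 0.0002 -0.0010 0 0 0 0; -0.0004 0.0002 -0.0010 0 0 0 0; -0.0004 0.0002 -0.0010 0 0 0 0; -0.0004 0.0002 -0.0010 0 0 0 0; -0.0004 0.0002 -0.0010 0 0 0 0; -0.0004 0.0002 -0.0010 0 0 0 0"
}}

```text
t: 13.0
eef_pos: [562.6, 58.0, 98.5]
ee_rot: [0.0, 0.994, -0.106, 0.004]
force: [-5.0, -0.6, 26.8]
width: -0.002
```

```bash
python3 look.py d scene side; python3 tilt.py _d
```

```text
13.0 [562.59  57.97  98.52] [ 1.000e-04  9.944e-01 -1.057e-01  3.900e-03] F [-5.05 -0.57 26.77] M [ 0.    0.81 -0.01] w -0.002
start [ 7.8790e+00  3.5000e-02  2.6096e+01  1.7572e+01  3.4300e-01  4.7200e-01
 -1.9600e-01  6.0000e-03 -7.1000e-02  4.1000e-02] 0.8847239388335879
_d dz,tip [2.2614 0.0045] sd [0.139 0.003] 0.35 22
```

Call:
{"api": "servo_tool", "payload": {
  "motion": "0 0 0 0 0 0 0; 0 0 0 0 0 0 0; 0 0 0 0 0 0 0; 0 0 0 0 0 0 0; 0 0 0.001 0 0 0 0; 0.0005 0 0.002 0 0 0 0; 0.001 0 0.0035 0 0 0 0; 0.001 0 0.008 0 0 0 0; 0.001 0 0.025 0 0 0 0; 0.001 0 0.045 0 0 0 0"
}}

```text
t: 14.35
eef_pos: [559.3, 58.4, 138.5]
ee_rot: [0.0, 0.994, -0.106, -0.001]
force: [-1.3, 0.3, 0.7]
width: -0.002
```

```bash
python3 look.py e scene side wrist; python3 tilt.py _e
```

```text
14.35 [559.26  58.35 138.46] [ 0.000e+00  9.944e-01 -1.058e-01 -8.000e-04] F [-1.35  0.26  0.71] M [-0.01 -0.02  0.03] w -0.002
start [ 7.8790e+00  3.5000e-02  2.6096e+01  1.7572e+01  3.4300e-01  4.7200e-01
 -1.9600e-01  6.0000e-03 -7.1000e-02  4.1000e-02] 0.8847239388335879
_e dz,tip [2.1941 0.003 ] sd [0.117 0.002] 0.34 32
```

View pics/scene_e.png

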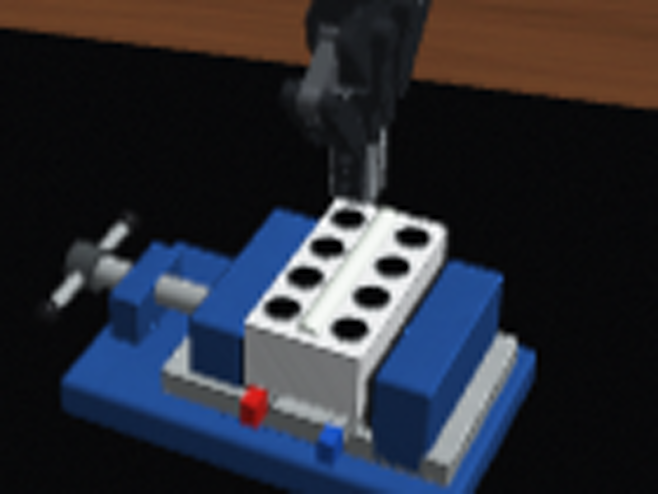

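View pics/wrist_e.png

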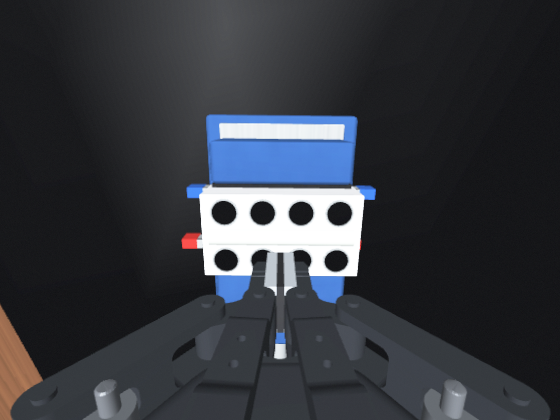

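Call:
{"api": "servo_tool", "payload": {
  "motion": "-0.012 0 0.01 0 0 0.175 0; -0.024 0 0.01 0 0 0.35 0; -0.036 0 0.01 0 0 0.525 0; -0.048 0 0.01 0 0 0.7 0; -0.060 0 0.01 0 0 0.875 0; -0.072 0 0.01 0 0 1.05 0; -0.084 0 0.01 0 0 1.225 0; -0.094 0 0.01 0 0 1.40 0; -0.1026 0 0.01 0 0 1.5708 0; -0.1026 0 0.01 0 0 1.5708 0"
}}

```text
t: 15.75
eef_pos: [456.6, 58.4, 147.5]
ee_rot: [-0.0, 0.779, 0.628, -0.0]
force: [0.1, 0.2, -0.5]
width: -0.0
```

```bash
python3 look.py f wrist; python3 - <<'E'
from fit import *
d=np.load('wrist_f.npy',allow_pickle=True).item(); o=d['obs']
T=np.eye(4);T[:3,:3]=quat(o['ee_rot']);T[:3,3]=[457.3,58.3,148];d['world_from_camera']=T@d['hand_eye']
p=np.load('fit.npy'); p[3:7]=0
f=lambda P:proj(d,vpt(p,P)).round(1).tolist()
for s,y,x in(('red',-22,-84),('blue',22,-75.5)):
    print(s,f([(x,y-4,54),(x,y+4,54),(x,y-4,40),(x,y+4,40)]))
print('block',f([(-55,-30,94),(-55,30,94)]),'tcp',proj(d,T[:3,3]).round(1),[np.round(proj(d,T[:3,:3]@[0,k,0]+T[:3,3])[0]).tolist() for k in(-11,11)])
E
```

```text
15.75 [456.6   58.39 147.5 ] [-3.000e-04  7.786e-01  6.275e-01 -3.000e-04] F [ 0.11  0.24 -0.47] M [ 0.03  0.03 -0.06] w -0.0
red [[274.9, 237.8], [284.1, 237.8], [275.1, 232.1], [283.9, 232.1]]
blue [[325.3, 246.9], [334.5, 246.9], [323.1, 240.8], [331.8, 240.8]]
block [[269.0, 292.6], [347.8, 292.6]] tcp [[279.5 268.9]] [[280.0, 250.0], [280.0, 287.0]]
```

View pics/wrist_f.png

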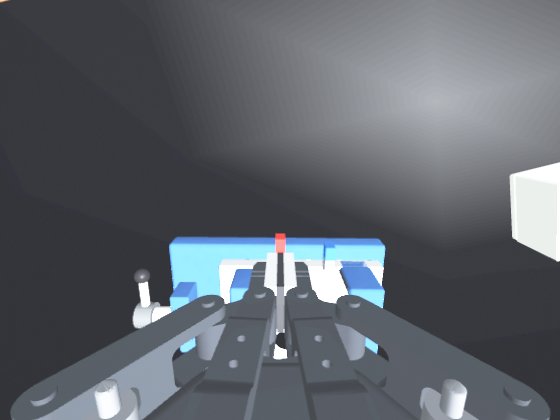

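Call:
{"api": "servo_tool", "payload": {
  "motion": "0 0 -0.015 0 0 0 0; 0 0 -0.030 0 0 0 0; 0 0 -0.045 0 0 0 0; 0 0 -0.060 0 0 0 0; 0 0 -0.075 0 0 0 0; 0 0 -0.087 0 0 0 0; 0 0 -0.095 0 0 0 0; 0 0 -0.101 0 0 0 0; 0 0 -0.104 0 0 0 0; 0 0 -0.104 0 0 0 0"
}}

```text
t: 17.05
eef_pos: [457.4, 58.3, 44.1]
ee_rot: [0.0, 0.778, 0.628, 0.0]
force: [0.8, -0.5, -0.3]
width: -0.001
```

```bash
python3 look.py g wrist side; python3 - <<'E'
from h import *
d=np.load('wrist_g.npy',allow_pickle=True).item()['frame']
save(cv2.resize(d[210:330,180:380],None,fx=4,fy=4,interpolation=cv2.INTER_CUBIC),'wg_z')
E
```

```text
17.05 [457.44  58.29  44.07] [1.000e-04 7.780e-01 6.283e-01 1.000e-04] F [ 0.85 -0.5  -0.27] M [-0.02 -0.   -0.05] w -0.001
```

View pics/wg_z.png

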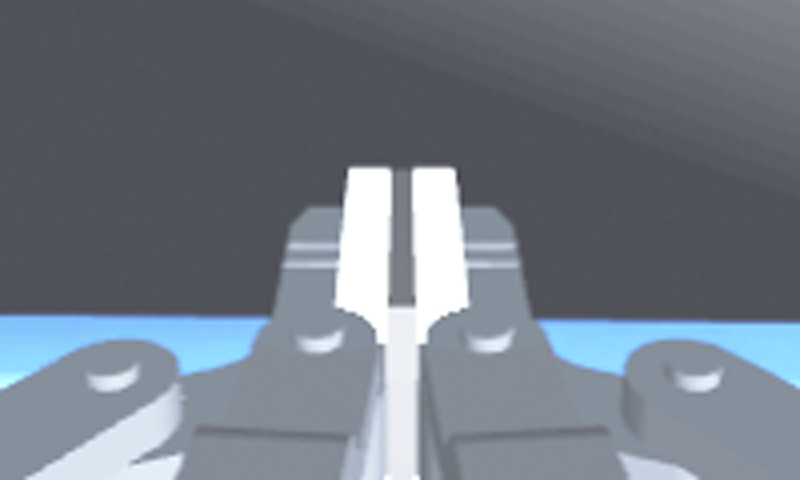

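View pics/side_g.png

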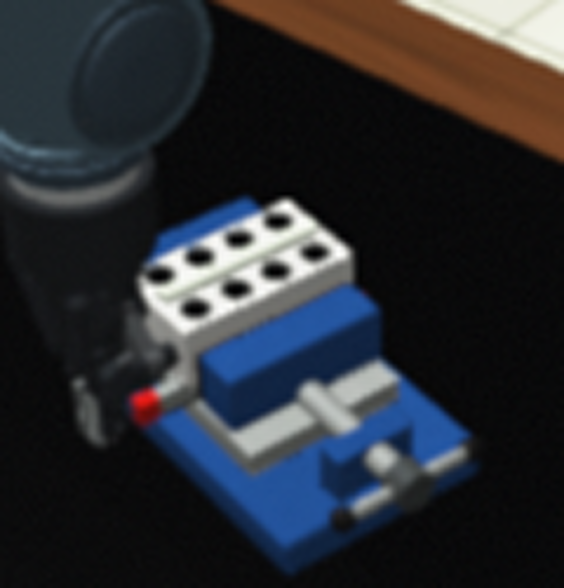

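Call:
{"api": "servo_tool", "payload": {
  "motion": "0.0010 -0.0002 0 0 0 0 0; 0.0020 -0.0004 0 0 0 0 0; 0.0029 -0.0006 0 0 0 0 0; 0.0039 -0.0008 0 0 0 0 0; 0.0049 -0.0010 0 0 0 0 0; 0.0054 -0.0012 0 0 0 0 0; 0.0059 -0.0013 0 0 0 0 0; 0.0059 -0.0013 0 0 0 0 0; 0.0059 -0.0013 0 0 0 0 0; 0.0059 -0.0013 0 0 0 0 0"
}}

```text
t: 18.4
eef_pos: [463.2, 57.0, 44.0]
ee_rot: [-0.0, 0.778, 0.628, -0.0]
force: [0.2, 0.2, 0.0]
width: -0.002
```

Call:
{"api": "servo_tool", "payload": {
  "motion": "0.0002 0 0 0 0 0 0; 0.0003 -0.0001 0 0 0 0 0; 0.0005 -0.0001 0 0 0 0 0; 0.0006 -0.0001 0 0 0 0 0; 0.0008 -0.0002 0 0 0 0 0; 0.0009 -0.0002 0 0 0 0 0; 0.0010 -0.0002 0 0 0 0 0; 0.0010 -0.0002 0 0 0 0 0; 0.0010 -0.0002 0 0 0 0 0; 0.0010 -0.0002 0 0 0 0 0"
}}

```text
t: 19.65
eef_pos: [464.2, 56.8, 44.0]
ee_rot: [0.0, 0.778, 0.628, -0.0]
force: [-0.1, 1.2, -1.0]
width: 0.002
```

Call:
{"api": "servo_tool", "payload": {
  "motion": "0.0002 0 0 0 0 0 0; 0.0003 -0.0001 0 0 0 0 0; 0.0005 -0.0001 0 0 0 0 0; 0.0006 -0.0001 0 0 0 0 0; 0.0008 -0.0002 0 0 0 0 0; 0.0009 -0.0002 0 0 0 0 0; 0.0010 -0.0002 0 0 0 0 0; 0.0010 -0.0002 0 0 0 0 0; 0.0010 -0.0002 0 0 0 0 0; 0.0010 -0.0002 0 0 0 0 0"
}}

```text
t: 20.9
eef_pos: [465.2, 56.6, 44.0]
ee_rot: [0.0, 0.778, 0.628, -0.0]
force: [-0.1, 0.9, -0.4]
width: -0.001
```

Call:
{"api": "servo_tool", "payload": {
  "motion": "0.0002 0 0 0 0 0 0; 0.0003 -0.0001 0 0 0 0 0; 0.0005 -0.0001 0 0 0 0 0; 0.0006 -0.0001 0 0 0 0 0; 0.0008 -0.0002 0 0 0 0 0; 0.0009 -0.0002 0 0 0 0 0; 0.0010 -0.0002 0 0 0 0 0; 0.0010 -0.0002 0 0 0 0 0; 0.0010 -0.0002 0 0 0 0 0; 0.0010 -0.0002 0 0 0 0 0"
}}

```text
t: 22.15
eef_pos: [466.2, 56.4, 44.0]
ee_rot: [0.0, 0.778, 0.628, -0.0]
force: [0.7, 0.5, -0.1]
width: -0.001
```

```bash
python3 look.py h side; python3 - <<'E'
from h import *
d=np.load('side_h.npy',allow_pickle=True).item()['frame']
save(cv2.resize(d[190:240,215:275],None,fx=12,fy=12,interpolation=cv2.INTER_CUBIC),'sh_z')
E
```

```text
22.15 [466.2   56.42  43.99] [ 0.      0.7779  0.6283 -0.    ] F [ 0.74  0.52 -0.1 ] M [0. 0. 0.] w -0.001
```

View pics/sh_z.png

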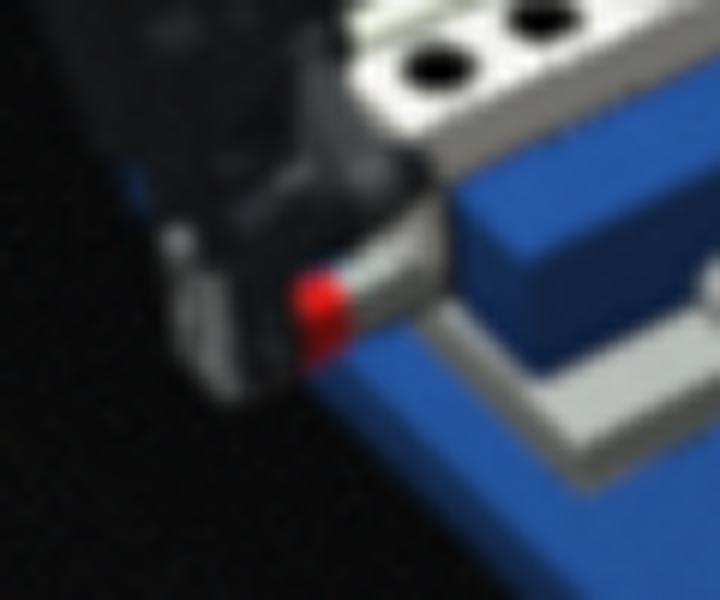

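The image shows the finger's edge almost touching the red end, at about (240,215) in the full side view. I'll keep creeping forward.

Call:
{"api": "servo_tool", "payload": {
  "motion": "0.0002 0 0 0 0 0 0; 0.0003 -0.0001 0 0 0 0 0; 0.0005 -0.0001 0 0 0 0 0; 0.0006 -0.0001 0 0 0 0 0; 0.0008 -0.0002 0 0 0 0 0; 0.0009 -0.0002 0 0 0 0 0; 0.0010 -0.0002 0 0 0 0 0; 0.0010 -0.0002 0 0 0 0 0; 0.0010 -0.0002 0 0 0 0 0; 0.0010 -0.0002 0 0 0 0 0"
}}

```text
t: 23.45
eef_pos: [466.5, 56.4, 43.8]
ee_rot: [-0.001, 0.778, 0.628, -0.001]
force: [-5.5, 1.0, 6.2]
width: 0.002
```

```bash
python3 look.py i side scene; python3 - <<'E'
from h import *
d=np.load('side_i.npy',allow_pickle=True).item()['frame']
save(np.clip(cv2.resize(d[170:240,205:275],None,fx=8,fy=8,interpolation=cv2.INTER_CUBIC).astype(int)*2,0,255).astype(np.uint8),'si_z')
d=np.load('scene_i.npy',allow_pickle=True).item()['frame']
save(np.clip(cv2.resize(d[150:260,250:360],None,fx=5,fy=5,interpolation=cv2.INTER_CUBIC).astype(int)*2,0,255).astype(np.uint8),'ci_z')
E
```

```text
23.45 [466.47  56.38  43.84] [-7.000e-04  7.779e-01  6.284e-01 -7.000e-04] F [-5.49  0.96  6.23] M [ 0.13  0.85 -0.05] w 0.002
```

View pics/si_z.png

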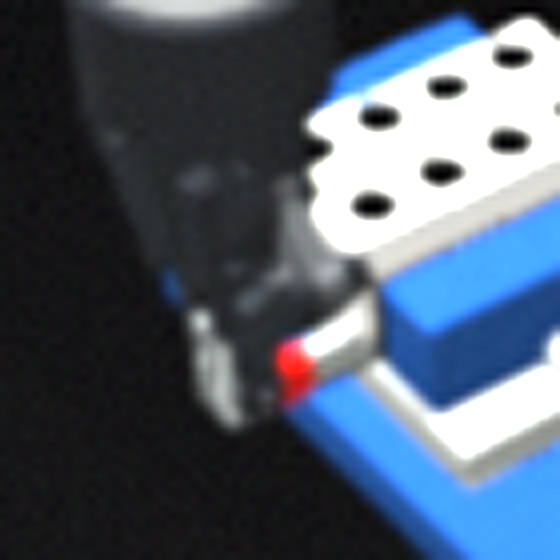

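View pics/ci_z.png

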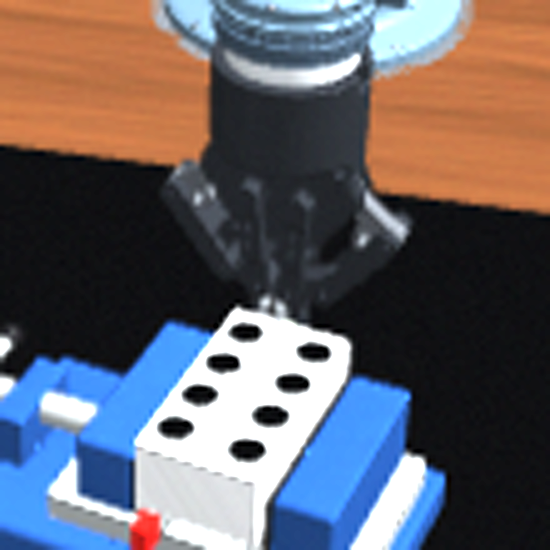

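Call:
{"api": "servo_tool", "payload": {
  "motion": "-0.0006 0.0001 0 0 0 0 0; -0.0012 0.0003 0.001 0 0 0 0; -0.0012 0.0003 0.003 0 0 0 0; -0.0012 0.0003 0.004 0 0 0 0; -0.0010 0.0002 0.004 0 0 0 0; -0.0008 0.0002 0.004 0 0 0 0; -0.0006 0.0001 0.004 0 0 0 0; -0.0004 0.0001 0.004 0 0 0 0; -0.0004 0.0001 0.004 0 0 0 0; -0.0004 0.0001 0.004 0 0 0 0"
}}

```text
t: 24.8
eef_pos: [466.6, 56.4, 48.0]
ee_rot: [-0.0, 0.778, 0.628, -0.0]
force: [-3.5, 0.8, 5.2]
width: -0.0
```

```bash
python3 look.py j
```

```text
24.8 [466.56  56.36  47.99] [-3.000e-04  7.779e-01  6.284e-01 -2.000e-04] F [-3.47  0.82  5.18] M [0.16 0.65 0.02] w -0.0
```

The vertical part of the force matches arm compliance plus friction on the strip's end. The contact position (TCP x≈466.5, predicted 465–467) agrees with the red end. I'll retreat and move across to the blue strip.

Call:
{"api": "servo_tool", "payload": {
  "motion": "-0.002 0.0004 0 0 0 0 0; -0.0059 0.0013 0 0 0 0 0; -0.0035 0.0123 0 0 0 0 0; -0.0012 0.0233 0 0 0 0 0; 0.0011 0.0343 0 0 0 0 0; 0.0034 0.0443 0 0 0 0 0; 0.0080 0.0433 0 0 0 0 0; 0.0110 0.0427 0 0 0 0 0; 0.0130 0.0422 0 0 0 0 0; 0.0130 0.0422 0 0 0 0 0"
}}

```text
t: 26.05
eef_pos: [480.0, 98.2, 48.0]
ee_rot: [0.0, 0.778, 0.628, -0.0]
force: [-0.7, 0.6, 0.6]
width: -0.001
```

```bash
python3 look.py k side; python3 - <<'E'
from h import *
a=np.load('side_a.npy',allow_pickle=True).item()['frame'];d=np.load('side_k.npy',allow_pickle=True).item()['frame']
im=np.hstack([cv2.resize(x[180:240,210:270],None,fx=6,fy=6,interpolation=cv2.INTER_CUBIC) for x in(a,d)])
save(im,'sk_z')
for n in ['0','_a','_e','_f','_k']:
  try: x=np.load(f'side{n}.npy',allow_pickle=True).item()['frame'].astype(int)
  except Exception: continue
  w=np.clip(x[...,0]-x[...,1]-40,0,None)[205:225,230:252].astype(float); yy,xx=np.mgrid[205:225,230:252]; print(n,(xx*w).sum()/w.sum(),(yy*w).sum()/w.sum(),w.sum())
E
```

```text
26.05 [479.97  98.21  48.  ] [ 0.      0.7781  0.6281 -0.    ] F [-0.67  0.57  0.61] M [ 0.04  0.01 -0.  ] w -0.001
0 240.47703035274816 215.3244462674323 2438.0
_a 240.47660098522167 215.32553366174056 2436.0
_e 240.48190789473685 215.32072368421052 2432.0
_k 240.47709201060204 215.35744036349868 2641.0
```

View pics/sk_z.png

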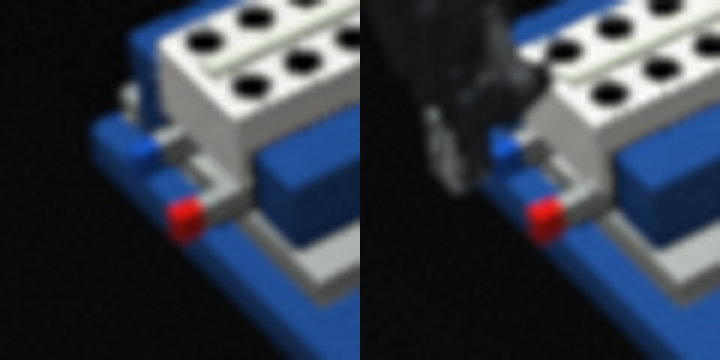

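Call:
{"api": "servo_tool", "payload": {
  "motion": "0.0003 -0.0001 0 0 0 0 0; 0.0006 -0.0001 0 0 0 0 0; 0.0009 -0.0002 0 0 0 0 0; 0.0012 -0.0003 0 0 0 0 0; 0.0015 -0.0003 0 0 0 0 0; 0.0017 -0.0004 0 0 0 0 0; 0.0019 -0.0004 0 0 0 0 0; 0.0020 -0.0004 0 0 0 0 0; 0.0020 -0.0004 0 0 0 0 0; 0.0020 -0.0004 0 0 0 0 0"
}}

```text
t: 27.35
eef_pos: [481.8, 98.1, 48.0]
ee_rot: [-0.0, 0.778, 0.628, 0.0]
force: [-0.4, -0.1, -0.6]
width: 0.004
```

Call:
{"api": "servo_tool", "payload": {
  "motion": "0.0002 0 0 0 0 0 0; 0.0003 -0.0001 0 0 0 0 0; 0.0004 -0.0001 0 0 0 0 0; 0.0005 -0.0001 0 0 0 0 0; 0.0006 -0.0001 0 0 0 0 0; 0.0007 -0.0002 0 0 0 0 0; 0.0008 -0.0002 0 0 0 0 0; 0.0008 -0.0002 0 0 0 0 0; 0.0008 -0.0002 0 0 0 0 0; 0.0008 -0.0002 0 0 0 0 0"
}}

```text
t: 28.6
eef_pos: [482.6, 97.9, 48.0]
ee_rot: [-0.0, 0.778, 0.628, 0.0]
force: [-0.1, -0.1, -0.2]
width: 0.0
```

Call:
{"api": "servo_tool", "payload": {
  "motion": "0.0002 0 0 0 0 0 0; 0.0003 -0.0001 0 0 0 0 0; 0.0004 -0.0001 0 0 0 0 0; 0.0005 -0.0001 0 0 0 0 0; 0.0006 -0.0001 0 0 0 0 0; 0.0007 -0.0002 0 0 0 0 0; 0.0008 -0.0002 0 0 0 0 0; 0.0008 -0.0002 0 0 0 0 0; 0.0008 -0.0002 0 0 0 0 0; 0.0008 -0.0002 0 0 0 0 0"
}}

```text
t: 29.85
eef_pos: [483.4, 97.7, 48.0]
ee_rot: [0.0, 0.778, 0.628, 0.0]
force: [-0.1, -0.0, -0.5]
width: 0.0
```

Call:
{"api": "servo_tool", "payload": {
  "motion": "0.0001 0 0 0 0 0 0; 0.0002 0 0 0 0 0 0; 0.0003 -0.0001 0 0 0 0 0; 0.0004 -0.0001 0 0 0 0 0; 0.0005 -0.0001 0 0 0 0 0; 0.0006 -0.0001 0 0 0 0 0; 0.0006 -0.0001 0 0 0 0 0; 0.0006 -0.0001 0 0 0 0 0; 0.0006 -0.0001 0 0 0 0 0; 0.0006 -0.0001 0 0 0 0 0"
}}

```text
t: 31.1
eef_pos: [483.7, 97.7, 47.9]
ee_rot: [-0.0, 0.778, 0.628, -0.0]
force: [-4.4, 0.9, 2.2]
width: -0.001
```

Call:
{"api": "servo_tool", "payload": {
  "motion": "-0.0001 0 0 0 0 0 0; -0.0002 0 0 0 0 0 0; -0.0002 0 0 0 0 0 0; -0.0002 0 0 0 0 0 0; -0.0002 0 0 0 0 0 0; -0.0002 0 0 0 0 0 0; -0.0002 0 0 0 0 0 0; -0.0002 0 0 0 0 0 0; -0.0002 0 0 0 0 0 0; -0.0002 0 0 0 0 0 0"
}}

```text
t: 32.35
eef_pos: [483.8, 97.6, 48.0]
ee_rot: [-0.0, 0.778, 0.628, -0.0]
force: [-2.9, 1.0, 0.1]
width: 0.007
```

```bash
python3 look.py l
```

```text
32.35 [483.76  97.62  47.95] [-0.      0.778   0.6283 -0.    ] F [-2.9   1.02  0.09] M [ 0.2   0.55 -0.01] w 0.007
```

The difference in contact depth between red and blue is 8.1 mm in vise x. The measured end offset is 8.5 mm, so both contacts were the strip ends. I'll retreat and lift clear.

Call:
{"api": "servo_tool", "payload": {
  "motion": "-0.002 0.0004 0 0 0 0 0; -0.006 0.0013 0 0 0 0 0; -0.014 0.003 0 0 0 0 0; -0.02 0.0043 0.005 0 0 0 0; -0.02 0.0043 0.025 0 0 0 0; -0.02 0.0043 0.05 0 0 0 0; -0.02 0.0043 0.08 0 0 0 0; -0.02 0.0043 0.11 0 0 0 0; -0.02 0.0043 0.13 0 0 0 0; -0.02 0.0043 0.13 0 0 0 0"
}}

```text
t: 33.6
eef_pos: [464.8, 102.0, 179.9]
ee_rot: [0.001, 0.778, 0.628, 0.002]
force: [0.7, -0.6, 0.4]
width: 0.0
```

```bash
python3 look.py m scene side wrist; python3 tilt.py _e _m; python3 - <<'E'
from h import *
for c,bx in (('side',(225,252,195,225)),('scene',(270,302,248,270))):
  for n in ['0','_e','_m']:
    x=np.load(f'{c}{n}.npy',allow_pickle=True).item()['frame'].astype(int); x0,x1,y0,y1=bx; yy,xx=np.mgrid[y0:y1,x0:x1]
    w=np.clip(x[...,0]-x[...,1]-40,0,None)[y0:y1,x0:x1].astype(float); print(c,n,'red',(xx*w).sum()/w.sum(),(yy*w).sum()/w.sum())
    b=np.clip(x[...,2]-150,0,None)[y0:y1,x0:x1]*((x[...,2]-x[...,0])[y0:y1,x0:x1]>90); print('   blue',(xx*b).sum()/max(b.sum(),1),(yy*b).sum()/max(b.sum(),1),b.sum())
E
```

```text
33.6 [464.79 101.97 179.91] [0.0015 0.7779 0.6284 0.0017] F [ 0.65 -0.57  0.42] M [ 0.   -0.05  0.02] w 0.0
start [ 7.8790e+00  3.5000e-02  2.6096e+01  1.7572e+01  3.4300e-01  4.7200e-01
 -1.9600e-01  6.0000e-03 -7.1000e-02  4.1000e-02] 0.8847239388335879
_e dz,tip [2.1941 0.003 ] sd [0.117 0.002] 0.34 32
_m dz,tip [2.1932 0.003 ] sd [0.117 0.002] 0.35 32
side 0 red 240.47703035274816 215.3244462674323
   blue 233.98898071625345 204.83471074380165 363
side _e red 240.48190789473685 215.32072368421052
   blue 233.7869822485207 204.55917159763314 338
side _m red 240.4775442933663 215.31602801812937
   blue 233.9208211143695 204.70087976539588 341
scene 0 red 278.73457943925234 255.30934579439253
   blue 292.38589211618256 262.52973720608577 723
scene _e red 278.7408433364112 255.28131732840873
   blue 292.3490304709141 262.5180055401662 722
scene _m red 278.73989509410677 255.27738352360382
   blue 292.3656509695291 262.5221606648199 722
```

View pics/side_m.png

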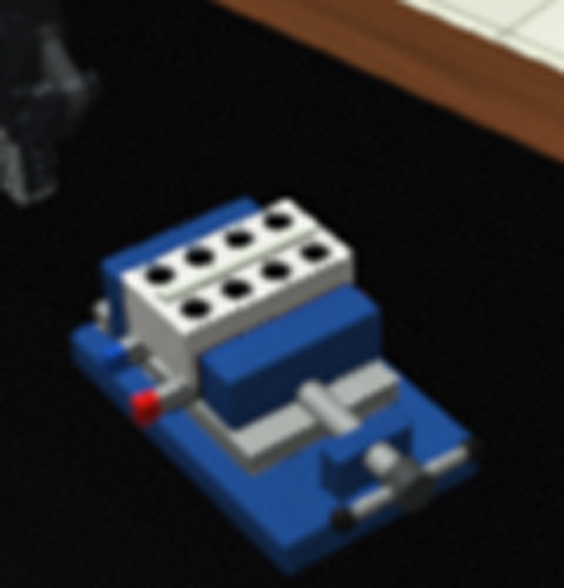

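View pics/scene_m.png

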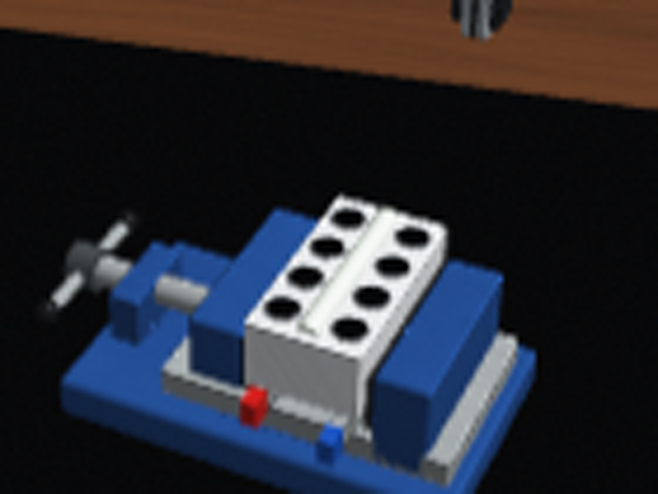

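The final views show the block level in the vise and both strips exactly where they started. The gripper is well clear at the upper left, and the force reads about zero, so I'm handing in.

```bash
python3 -c "
from workcell import env
print(env.hand_in())"
```

```text
the job is handed in; nothing more can be done
None
```

The block is seated and level, both strips held still when pushed, and I handed the job in at about 34 s of the 69 s allowed. No verdict was reported.

- **Pressing:** I pressed the block down by the rib with the closed fingertips, up to about 27 N. I held that for over half a second with little sideways force across the rib. About 5 N of friction along the rib remained.
- **Strip tests:** I pushed the near (robot-side) end of the red strip first, then the same end of the blue one. The steady readings toward the robot were 3.5 to 5.5 N on red and 2.9 to 4.4 N on blue. The first push on each therefore went over the suggested 2 to 3 N, but stayed far below 20 N.
- **Final checks:** The block's tip is about 0.003 rad, down from about 0.037 at the start. Neither strip moved by any measurable amount in the side and scene pictures. The arm is clear, with the force reading near zero, and I kept well away from the rack, cup and jar.

**Disagreements:**
- **Block height:** my camera estimate still reads about 2 mm above the seated height. Against that, the fingertips stopped dead at 98.5 to 98.8 mm, where a seated rib should be at 99 mm, so I take it as calibration bias.
- **Red push:** it also showed 5 to 6 N of vertical force. I put that down to the arm flexing and friction at the strip's end.

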